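Seat and clamp the wafer slide

TASK

On the aligner bench stand two rod slides. Push the rod of the slide that carries the round violet wafer fully in until its brass collar meets the clamp block, and then flip that slide's orange cam lever right over until it is closed, so that the rod is clamped there. Leave the lens slide as it is.

Things in the scene. Friction and masses are not known exactly. Their poses are not given: they have to be found in the camera images.
- wafer_clamp: Wafer slide, fixed: grey base plate 140 x 90 mm, black block 50 x 50 mm (top at 67 mm) amid it, 14 mm steel rod lengthwise through the block 45 mm up, orange cam lever on top; the rod's far end bears a flat disc (76 mm) with a violet wafer. Origin: on the bench below the block's centre; x along the rod from knob (-x, near the robot) to wafer (+x), z up. Lever pin: along y at x = 0, 85 mm up.
- wafer_rod (a joint): How far the wafer slide's rod is drawn out towards its knob, m: 0 = fully in (the brass collar on the rod meets the block), at most 0.07. With the lever open it slides with 1.5 to 3 N and stays where left; with the lever closed it is clamped (it takes about 9 N to drag it).
- wafer_knob (a point): Centre (half-way up, 61 mm) of the upright round aluminium knob with a black band at the near end of the wafer slide's rod: 22 mm across, 35 to 87 mm above the bench. It moves with the rod; fully in, it stands at x = -100 mm in the clamp's frame. Pinch it from above or push it along +x of the clamp.
- wafer_lever (a joint): Angle of the wafer slide's orange lever, rad: 0 = open (leans 30 deg from vertical to the wafer, +x of the clamp), 0.52 = upright, 1.745 = closed (20 deg above level, towards the knob, -x of the clamp). Weighted: released short of upright it falls open, past upright it falls closed. 1 to 2 N at the tip throws it over.
- wafer_lever_tip (a point): Middle of the rounded end of the wafer slide's lever, 68 mm from the pin. The lever is 14 mm wide, 9 mm thick; its end is a cross roll 22 mm thick, 26 mm wide. At angle q it stands, in the clamp's frame, at x = 68 sin(30 deg - q) mm and 85 + 68 cos(30 deg - q) mm above the bench.
- lens_knob (a point): Centre of the knob of the lens slide, a bystander: a second slide of the same build with its own orange lever, but its rod bears an upright black lens barrel (48 mm across, 92 mm high) in place of the wafer disc.
- lens_lever_tip (a point): Middle of the rounded end of the lens slide's orange lever, open at the start. Bystander.

How it is judged:
By the outcome, as a careful person would: the job done as asked, in the order asked, and still so for the second after the job is handed in, with the robot touching nothing.
It also fails if it takes over 42 s, if anything falls off the work surface, if the arm or the gripper's body presses on something with over 40 N, if the wrist force passes 120 N, or if a joint passes its speed limit or range.

ROBOT

A 6-joint arm with a two-finger parallel gripper is mounted at the origin on the work surface. World frame = base frame: x ahead of the robot, y to its left, z up, the work surface at z = 0. Lengths are in m, angles in degrees, forces in N, time in s.
With the tool pointing down it reaches from about 0.4 to 0.825 m from the base axis. Payload 7 kg.
Tool frame: the origin (TCP) lies midway between the tips of the shut fingers; the grasp point (between the pads) lies 19 mm behind it (r.hold_point_z is the distance from the TCP to the grasp point, in m); y points along the fingers, z is the direction in which the jaws open and shut, and the axes are right-handed (so a half turn about y gives the same grasp; the last joint's range is limited). The gripper opens to 88 mm and grips with 3 to 60 N. Pads are 19 mm wide; open, the fingers measure 130 mm over their backs; the gripper's body (78 mm by 193 mm) begins 47 mm behind the grasp point.
Start: joints at [92.137, 20.546, 0.682, 0, -70.136, -16.507], TCP at [0.168, 0.654, 0.227] pointing down, gripper open.
Joint ranges: [-176.03, 176.03], [-82.01, 121.73], [-58.28, 71.71], [-173.87, 95.51], [-174.79, -0.11], [-173.66, 173.66]. Speed limits (degrees/s): [136.94, 136.94, 172.46, 180, 180, 180].

INTERFACE

Orientations are given as [roll, pitch, yaw] about the fixed x, y, z axes, in that order (R = Rz(yaw) Ry(pitch) Rx(roll)).
In Python, from plant import r, imaging gives the robot as it stands.
- The arm moves only by the tool drive_tool, never from a script. Its argument "deltas" is a list of rows, each a list of 6 numbers: the shift along the world's x, y, z in cm, then the turn, a rotation vector about the world's x, y, z in rad. In form: [[tx, ty, tz, rx, ry, rz], ...]. A call has exactly 8 rows; each row is the pose to reach, as a shift and turn from the pose commanded when the call began; what a row does not reach only later rows make up. A row lasts 1/12 s, in which the tool goes at most 41.7 mm and 7.16 degrees, less where a joint would pass 70% of its speed; a pose out of reach is approached as far as the arm can. A call with a gripper value outside its range is refused whole. "claw" is the opening, from 0 (shut) to 1 (fully open), set as the call begins (left out, the last holds). The fingers move at their own pace and stop on an object; "squeeze" is the grip in N (left out, the last holds). Time passes only in rows, so rows that repeat a pose let the fingers close, or fill a call up. It gives the time, the measured TCP pose, the force and the opening at its end, in the units of the state.
- r.get_state(): the state, without advancing time (a new reading comes with each control period).
- imaging.capture(name): name is "scene" or "side" or "wrist"; returns the picture (480x640x3 uint8, red, green, blue); there is no depth.
- imaging.get_calibration(name): a dict with "mtx" (3x3 intrinsics, pixels), "k1" (the pictures are not rectified: a ray, as slopes to the right and down, at radius r is drawn at 1 + k1 r^2 times it, then the intrinsics apply), "R" (3x3) and "t" (3): a world point X has camera coordinates R X + t; the wrist camera has in their place "T_tool_cam" (4x4, takes a point from camera to tool coordinates, whose origin is the TCP and whose axes are the tool frame's). Camera axes: x right, y down, z forward; pixel columns grow to the right and rows downward; lengths in m; the calibration is good to about 2 mm. A picture is of the moment at which its call begins: read the wrist's pose just before it. get_calibration takes no time and is no camera call.
- r.close_job(): hands the job in, once; it reports no verdict.
Trained networks look in the newest picture that a camera, given by its name, has taken for a name from the list of things; names that differ only in an ending like _2 or _b are one class to them, and where a whole thing is asked for, a point or a joint stands for the part that bears it (a point fixed in the world has none). Each returns a list of dicts, best first, with "score" (0 to 1); they miss things now and then, are a little off and sometimes report something else, mostly with a low value. They report only what shows in the picture. A call takes as long as a camera call.
- imaging.search_frame(camera, label): "bbox" ([left, top, right, bottom] in pixels, round what is visible of it).
- imaging.outline_of(camera, label): "region" (480x640 bool, what is visible of it) and "bbox" ([left, top, right, bottom] in pixels, round what is visible of it).
- imaging.landmark_of(camera, label): "position" ([column, row] in pixels: a listed point, or the origin of a listed thing).
The state is a dict: "time_s": time; "joints": joint angles; "qd": joint speeds; "joint_torque": joint torques, N m; "tcp_pos": TCP position; "eef_rot": TCP orientation; "contact_force": force on the tool from outside, world axes, zero at the start; "moment": the same for the moment, N m; "gripper_width": finger opening in m.
Only numpy, scipy, OpenCV 4.12 (cv2) and the standard library are available. Lean on these libraries where they do the work, as an engineer would, in place of code of your own. Each camera call takes 0.05 s, during which the arm holds its last target.

## Working session

There is one attempt and no reset: what is moved stays moved. The work goes in short steps, Python scripts to look and compute and a tool call to move; the robot and the scene stay as the last step left them, time stands still between calls to the robot, and variables do not carry over. Pictures are saved under pics/ and viewed, and the job is handed in when it is done.

Besides the shell and the picture viewer there is one more tool, called after "Call:" in YAML: its name, and indented under it one key for each argument. drive_tool: Moves the arm, as the interface text tells. Its arguments: {"type":"object","properties":{"deltas":{"type":"array"},"claw":{"type":"number"},"squeeze":{"type":"number"}},"required":["deltas"]}

```bash
mkdir -p pics; ls; cat > h.py <<'E'
from plant import r, imaging
import numpy as np, cv2
def cap(n,f):
    im=imaging.capture(n); cv2.imwrite(f'pics/{f}.png',im[:,:,::-1]); return im
def ray(n,px,st=None):
    c=imaging.get_calibration(n); K=np.array(c['mtx'])
    d=np.array([(px[0]-K[0,2])/K[0,0],(px[1]-K[1,2])/K[1,1]]); u=d.copy()
    for _ in range(20): u=d/(1+c['k1']*(u@u))
    R=np.array(c['R']);t=np.array(c['t']).ravel()
    v=R.T@np.array([u[0],u[1],1]); return -R.T@t, v/np.linalg.norm(v)
def atz(n,px,z):
    o,v=ray(n,px); return o+v*(z-o[2])/v[2]
def tri(rays):
    A=np.zeros((3,3));b=np.zeros(3)
    for o,v in rays:
        P=np.eye(3)-np.outer(v,v);A+=P;b+=P@o
    X=np.linalg.solve(A,b); return X,[np.linalg.norm((np.eye(3)-np.outer(v,v))@(X-o)) for o,v in rays]
E
python3 - <<'E'
from h import *
print(r.get_state())
for n in ['scene','side']:
    cap(n,n+'0')
    for l in ['wafer_clamp','wafer_knob','wafer_lever_tip','lens_knob','lens_lever_tip']:
        print(n,l,[(np.round(d['position'],1),round(d['score'],2)) for d in imaging.landmark_of(n,l)[:3]])
E
```

```text
pics
{'time_s': 0.0, 'joints': array([ 9.21365420e+01,  2.05890043e+01,  6.34075320e-01, -1.89075633e-02,
       -7.01353626e+01, -1.65063519e+01]), 'qd': array([ 0.0912356 , -0.08248941,  0.23271357, -0.01764396, -0.0440446 ,
       -0.00852899]), 'joint_torque': array([-8.07803626e-04, -5.82713842e+01,  2.93068850e+01,  6.99778005e+00,
        7.14774389e-03, -1.51418249e-04]), 'tcp_pos': array([0.16743943, 0.65340516, 0.22565622]), 'eef_rot': array([-8.99083790e+01,  8.61411588e-03,  1.65623758e+02]), 'contact_force': array([-0.45028906, -0.19811501, -0.21488042]), 'moment': array([0.0363157 , 0.01666103, 0.02469083]), 'gripper_width': 0.08788747041034563}
scene wafer_clamp [(array([416.4, 299.3]), 0.63)]
scene wafer_knob [(array([408.3, 225.3]), 0.61)]
scene wafer_lever_tip [(array([432.9, 247.1]), 0.63)]
scene lens_knob [(array([233.8, 243.5]), 0.86)]
scene lens_lever_tip [(array([192. , 265.3]), 0.61)]
side wafer_clamp [(array([300.5, 230.4]), 0.91)]
side wafer_knob [(array([235.6, 220.1]), 0.93)]
side wafer_lever_tip [(array([314.6, 172.6]), 0.76)]
side lens_knob [(array([291.4, 328.2]), 0.9)]
side lens_lever_tip [(array([409. , 287.1]), 0.64)]
```

View pics/scene0.png

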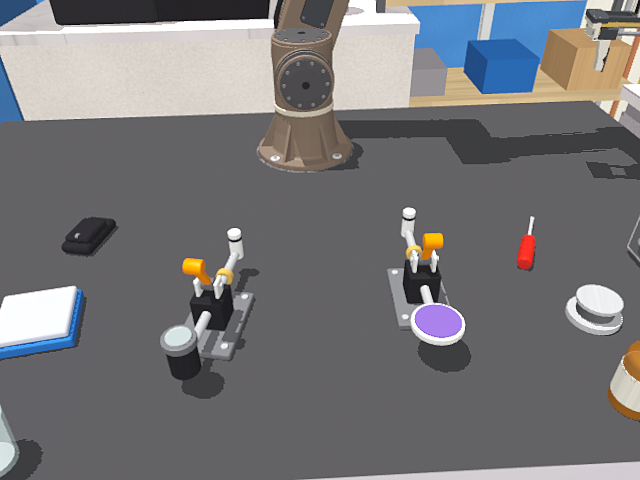

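View pics/side0.png

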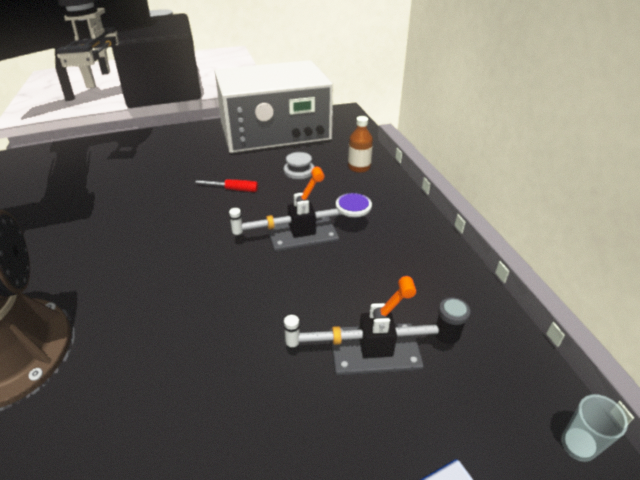

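```bash
python3 - <<'E'
from h import *
P={'clamp':((416.4,299.3),(300.5,230.4)),'knob':((408.3,225.3),(235.6,220.1)),'tip':((432.9,247.1),(314.6,172.6)),'lknob':((233.8,243.5),(291.4,328.2)),'ltip':((192,265.3),(409,287.1))}
for k,(a,b) in P.items():
    X,e=tri([ray('scene',a),ray('side',b)]); print(k,X.round(4),np.round(e,4))
E
```

```text
clamp [0.5757 0.1708 0.0028] [0.0066 0.0066]
knob [0.4405 0.1767 0.0566] [0.0041 0.0041]
tip [0.6094 0.1753 0.1368] [0.0075 0.0075]
lknob [ 0.4828 -0.1327  0.0628] [0.0036 0.0036]
ltip [ 0.6472 -0.1706  0.1452] [0. 0.]
```

The scene and side pictures agree. The violet wafer slide is the one at scene (416,299) and side (300,230), with its rod drawn out about 36 mm. I'll move above it and refine with the wrist camera.

Call:
drive_tool:
  deltas:
    - [2,-3.2,0.5,0,0,0.03]
    - [4,-6.5,1,0,0,0.06]
    - [6,-9.8,1.5,0,0,0.09]
    - [8,-13,2,0,0,0.12]
    - [10,-16.2,2.5,0,0,0.15]
    - [12,-19.5,3,0,0,0.18]
    - [14,-22.8,3.5,0,0,0.2]
    - [16,-26,4,0,0,0.22]
  claw: 0

```text
time_s: 1.27
tcp_pos: [0.3281, 0.3921, 0.2672]
eef_rot: [-90.0, 0.0, 178.3]
contact_force: [1.0, 0.1, -0.4]
gripper_width: 0.0399
```

Call:
drive_tool:
  deltas:
    - [2,-3.2,0,0,0,0]
    - [4,-6.5,0,0,0,0]
    - [6,-9.8,0,0,0,0]
    - [8,-13,0,0,0,0]
    - [10,-16.2,0,0,0,0]
    - [12,-19.5,0,0,0,0]
    - [13,-21,0,0,0,0]
    - [13,-21,0,0,0,0]

```text
time_s: 1.93
tcp_pos: [0.4588, 0.181, 0.2667]
eef_rot: [-90.0, 0.0, 178.0]
contact_force: [-0.2, -1.0, -0.1]
gripper_width: 0.0003
```

```bash
cat >> h.py <<'E'
from scipy.spatial.transform import Rotation as Ro
def wray(px,st):
    c=imaging.get_calibration('wrist'); K=np.array(c['mtx'])
    d=np.array([(px[0]-K[0,2])/K[0,0],(px[1]-K[1,2])/K[1,1]]); u=d.copy()
    for _ in range(20): u=d/(1+c['k1']*(u@u))
    T=np.array(c['T_tool_cam']); Rt=Ro.from_euler('xyz',st['eef_rot'],degrees=True).as_matrix()
    o=Rt@T[:3,3]+st['tcp_pos']; v=Rt@T[:3,:3]@np.array([u[0],u[1],1]); return o,v/np.linalg.norm(v)
def watz(px,z,st):
    o,v=wray(px,st); return o+v*(z-o[2])/v[2]
E
python3 - <<'E'
from h import *
st=r.get_state(); print(st['time_s'],st['tcp_pos'],st['eef_rot'],st['contact_force'])
cap('wrist','w1')
for l,z in [('wafer_clamp',0),('wafer_knob',.061),('wafer_lever_tip',.144)]:
    for d in imaging.landmark_of('wrist',l)[:2]: print(l,d['position'],d['score'],watz(d['position'],z,st))
E
```

```text
1.9333 [0.45879728 0.18100388 0.26673303] [-8.99842548e+01  1.70752293e-02  1.78040497e+02] [-0.1795504  -0.99788279 -0.06311215]
wafer_clamp [330.1, 74.6] 0.9 [0.57435112 0.16670219 0.        ]
wafer_knob [330.1, 223.7] 0.66 [0.43906481 0.171949   0.061     ]
```

View pics/w1.png

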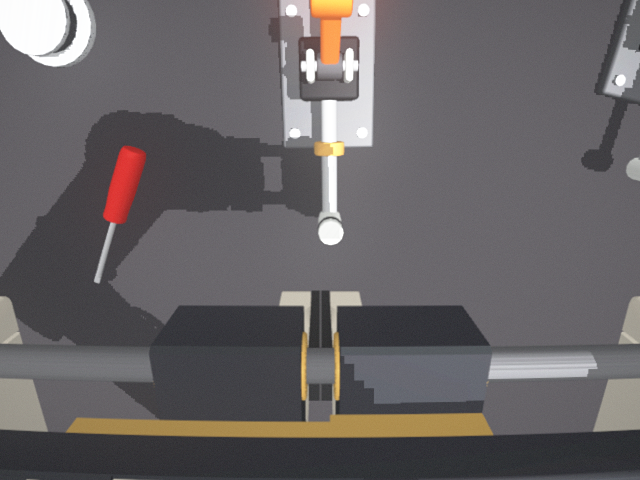

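The wrist view shows the knob top at (331,231), the collar at (329,149), the block at about (329,68), and base-plate bolts at (291,11), (364,10), (294,133) and (362,133). I'll use these to get the axis and position.

```bash
python3 - <<'E'
from h import *
st=r.get_state()
for n,p,z in [('knobtop',(331,231.5),.087),('collar',(329,149),.045),('rodnear',(329.5,205),.052),('rodfar',(329,105),.052),('b1',(291,11),.01),('b2',(364,10),.01),('b3',(294,133),.01),('b4',(362,133),.01),('platenear',(328,147),.01)]:
    print(n,watz(p,z,st).round(4))
b=[watz(p,.01,st) for p in [(291,11),(364,10),(294,133),(362,133)]]
d=(b[0]+b[1]-b[2]-b[3]); print('centre',np.mean(b,0),'yaw',np.degrees(np.arctan2(d[1],d[0])))
E
```

```text
knobtop [0.4378 0.175  0.087 ]
collar [0.5047 0.1742 0.045 ]
rodnear [0.4534 0.1752 0.052 ]
rodfar [0.5436 0.1734 0.052 ]
b1 [0.6294 0.2056 0.01  ]
b2 [0.6282 0.1379 0.01  ]
b3 [0.5184 0.2081 0.01  ]
b4 [0.5163 0.1403 0.01  ]
platenear [0.5035 0.1746 0.01  ]
centre [0.57303875 0.17295668 0.01      ] yaw -1.2696419830308867
```

Call:
drive_tool:
  deltas:
    - [-3.5,-0.5,0,0,0,0]
    - [-6.4,-0.5,-2,0,0,0]
    - [-6.4,-0.5,-6,0,0,0]
    - [-6.4,-0.5,-10,0,0,0]
    - [-6.4,-0.5,-14,0,0,0]
    - [-6.4,-0.5,-18,0,0,0]
    - [-6.4,-0.5,-21.5,0,0,0]
    - [-6.4,-0.5,-22.9,0,0,0]

```text
time_s: 2.8
tcp_pos: [0.3911, 0.1779, 0.0339]
eef_rot: [-89.8, -0.2, 178.3]
contact_force: [-0.6, 0.3, -0.1]
gripper_width: 0.0004
```

```bash
python3 - <<'E'
from h import *
st=r.get_state(); print(st['time_s'],st['tcp_pos'],st['eef_rot'],st['contact_force'],st['qd'].round(1))
cap('wrist','w2');cap('side','s2')
E
```

```text
2.8 [0.39107819 0.17786743 0.03386201] [-89.7889477   -0.20767295 178.30652774] [-0.55520335  0.28676714 -0.12589813] [-0.  15.2 -7.5  0.8 22.8  0. ]
```

View pics/s2.png

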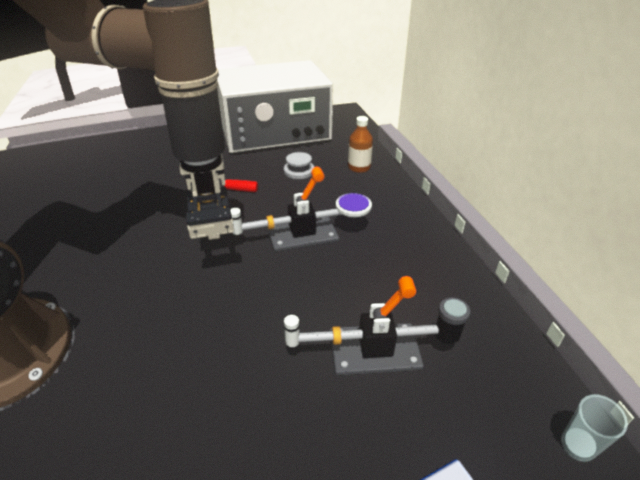

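View pics/w2.png

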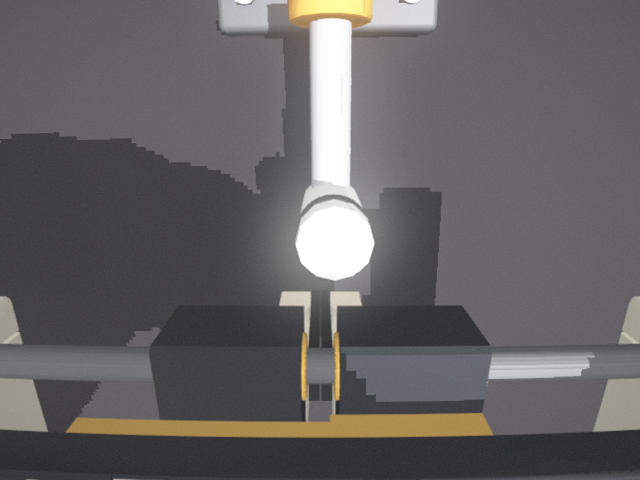

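```bash
python3 - <<'E'
from h import *
print(np.round(imaging.get_calibration('wrist')['T_tool_cam'],3)); st=r.get_state(); print(st['time_s'],st['tcp_pos'])
E
```

```text
[[ 0.001  0.952  0.306 -0.083]
 [ 0.    -0.306  0.952 -0.159]
 [ 1.    -0.001 -0.     0.   ]
 [ 0.     0.     0.     1.   ]]
2.9 [0.39166785 0.17813683 0.03521278]
```

Call:
drive_tool:
  deltas:
    - [0.6,-0.3,0,0,0,0]
    - [1.2,-0.3,0,0,0,0]
    - [1.8,-0.3,0,0,0,0]
    - [2.4,-0.3,0,0,0,0]
    - [3.0,-0.3,0,0,0,0]
    - [3.6,-0.3,0,0,0,0]
    - [4.2,-0.3,0,0,0,0]
    - [4.8,-0.4,0,0,0,0]

```text
time_s: 3.57
tcp_pos: [0.4422, 0.1749, 0.0377]
eef_rot: [-90.0, 0.0, 178.2]
contact_force: [-1.6, 1.4, 0.5]
gripper_width: 0.0006
```

Call:
drive_tool:
  deltas:
    - [0.1,0,0,0,0,0]
    - [0.2,0,0,0,0,0]
    - [0.3,0,0,0,0,0]
    - [0.4,0,0,0,0,0]
    - [0.5,0,0,0,0,0]
    - [0.6,0,0,0,0,0]
    - [0.7,0,0,0,0,0]
    - [0.7,0,0,0,0,0]

```text
time_s: 4.23
tcp_pos: [0.4484, 0.1746, 0.0375]
eef_rot: [-90.0, -0.0, 178.2]
contact_force: [-1.1, -0.4, -0.6]
gripper_width: 0.0007
```

```bash
python3 - <<'E'
from h import *
st=r.get_state(); print(st['time_s'],st['tcp_pos'],st['contact_force'])
cap('wrist','w3')
E
```

```text
4.2333 [0.44842241 0.17461678 0.03745525] [-1.08958027 -0.42636161 -0.63596811]
```

View pics/w3.png

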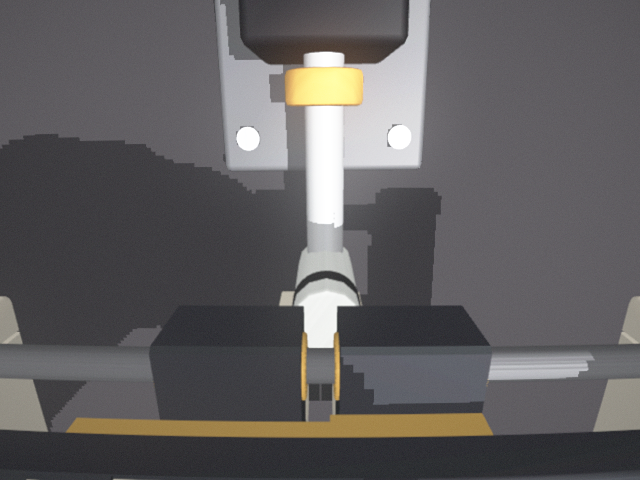

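The rod is following. A small gap is left between the collar (rows 70–105) and the block, so I'll keep pushing slowly.

Call:
drive_tool:
  deltas:
    - [0.1,0,0,0,0,0]
    - [0.2,0,0,0,0,0]
    - [0.3,0,0,0,0,0]
    - [0.4,0,0,0,0,0]
    - [0.4,0,0,0,0,0]
    - [0.4,0,0,0,0,0]
    - [0.4,0,0,0,0,0]
    - [0.4,0,0,0,0,0]

```text
time_s: 4.95
tcp_pos: [0.4526, 0.175, 0.0376]
eef_rot: [-90.0, 0.0, 178.2]
contact_force: [-2.2, 0.5, -0.7]
gripper_width: 0.0004
```

Call:
drive_tool:
  deltas:
    - [0.1,0,0,0,0,0]
    - [0.1,0,0,0,0,0]
    - [0.2,0,0,0,0,0]
    - [0.2,0,0,0,0,0]
    - [0.2,0,0,0,0,0]
    - [0.2,0,0,0,0,0]
    - [0.2,0,0,0,0,0]
    - [0.2,0,0,0,0,0]

```text
time_s: 5.62
tcp_pos: [0.4536, 0.1748, 0.0375]
eef_rot: [-90.0, -0.1, 178.2]
contact_force: [-7.7, 1.1, 4.0]
gripper_width: 0.0006
```

```bash
python3 - <<'E'
from h import *
st=r.get_state(); print(st['time_s'],st['tcp_pos'],st['contact_force'])
cap('wrist','w4')
E
```

```text
5.6167 [0.45360512 0.17478794 0.03749685] [-7.72108765  1.12399545  3.9754415 ]
```

View pics/w4.png

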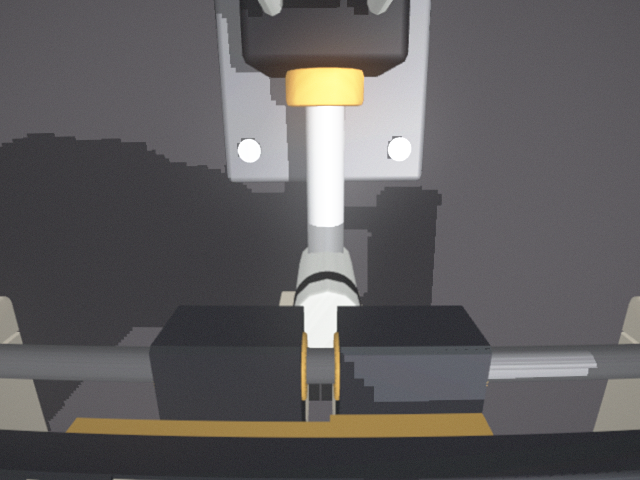

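Call:
drive_tool:
  deltas:
    - [0.05,0,0,0,0,0]
    - [0.1,0,0,0,0,0]
    - [0.1,0,0,0,0,0]
    - [0.1,0,0,0,0,0]
    - [0.1,0,0,0,0,0]
    - [0.1,0,0,0,0,0]
    - [0.1,0,0,0,0,0]
    - [0.1,0,0,0,0,0]

```text
time_s: 6.33
tcp_pos: [0.4537, 0.1747, 0.0374]
eef_rot: [-90.0, -0.1, 178.2]
contact_force: [-13.5, 3.7, 7.0]
gripper_width: 0.0005
```

The force rose without motion (13.5 N at x=0.4537, and 0.4525 was predicted), so the collar is on the block. Next I'll back off, rise, and cross to the far side of the lever.

Call:
drive_tool:
  deltas:
    - [-0.8,0,0,0,0,0]
    - [-2,0,0,0,0,0]
    - [-2.5,0,3,0,0,0]
    - [-2.5,0,7,0,0,0]
    - [-2.5,0,11,0,0,0]
    - [-2.5,0,15,0,0,0]
    - [-2,0,18.5,0,0,0]
    - [1,0,19,0,0,0]

```text
time_s: 7.0
tcp_pos: [0.466, 0.1763, 0.2358]
eef_rot: [-90.5, 0.6, 178.4]
contact_force: [1.3, 1.3, 0.5]
gripper_width: 0.0006
```

Call:
drive_tool:
  deltas:
    - [3.5,0,0,0,0,0]
    - [7,0,0,0,0,0]
    - [10.5,0,0,0,0,0]
    - [14,-0.2,0,0,0,0]
    - [17,-0.2,0,0,0,0]
    - [19,-0.2,0,0,0,0]
    - [19,-0.2,0,0,0,0]
    - [19,-0.2,0,0,0,0]

```text
time_s: 7.67
tcp_pos: [0.6558, 0.1728, 0.2264]
eef_rot: [-90.0, -0.0, 178.2]
contact_force: [-0.0, 0.1, -0.4]
gripper_width: 0.0005
```

```bash
python3 - <<'E'
from h import *
st=r.get_state(); print(st['time_s'],st['tcp_pos'],st['eef_rot'],st['contact_force'])
cap('side','s5');cap('scene','c5')
for n in ['side','scene']: print([(d['position'],d['score']) for d in imaging.landmark_of(n,'wafer_lever_tip')])
E
```

```text
7.6667 [0.65583743 0.17281498 0.22639236] [-8.99623818e+01 -4.53593829e-02  1.78173759e+02] [-0.03103787  0.08497352 -0.38022585]
[([317.2, 173.5], 0.75)]
[([431.4, 243.2], 0.8)]
```

View pics/s5.png

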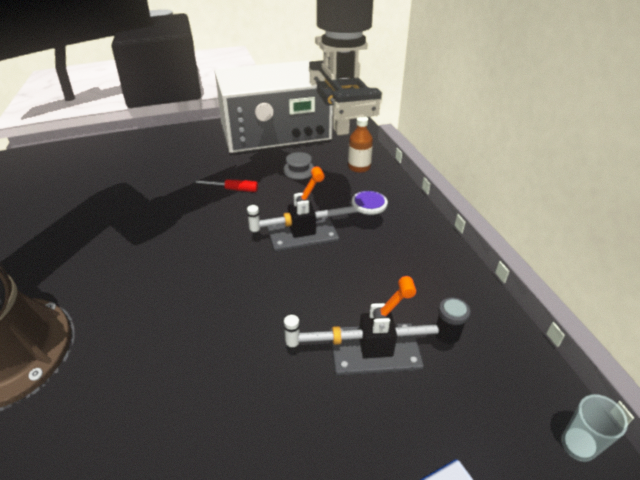

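View pics/c5.png

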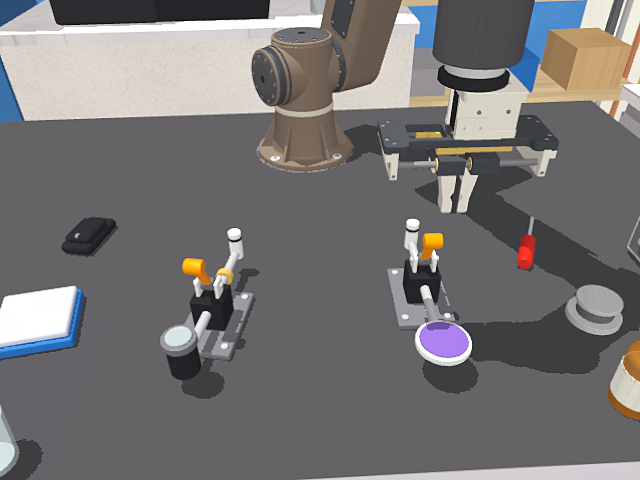

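In the side view the collar touches the block at (288,219), and the lever is still open with its tip at (317,173). I'll descend behind it.

Call:
drive_tool:
  deltas:
    - [0,0,-3,0,0,0]
    - [0,0,-6,0,0,0]
    - [0,0,-8.5,0,0,0]
    - [0,0,-9.3,0,0,0]
    - [0,0,-9.3,0,0,0]
    - [-0.6,0,-9.3,0,0,0]
    - [-1.2,0,-9.3,0,0,0]
    - [-1.8,0,-9.3,0,0,0]

```text
time_s: 8.53
tcp_pos: [0.6377, 0.1733, 0.1366]
eef_rot: [-90.1, 0.2, 178.2]
contact_force: [-0.9, 0.7, 0.3]
gripper_width: 0.0004
```

Call:
drive_tool:
  deltas:
    - [-0.6,0,0,0,0,0]
    - [-1.2,0,0,0,0,0]
    - [-1.8,0,0,0,0,0]
    - [-2.4,0,0,0,0,0]
    - [-3,0,0,0,0,0]
    - [-3.6,0,0,0,0,0]
    - [-4.2,0,0,0,0,0]
    - [-4.8,0,0,0,0,0]

```text
time_s: 9.2
tcp_pos: [0.5886, 0.1727, 0.1342]
eef_rot: [-90.0, -0.0, 178.2]
contact_force: [0.0, -0.9, 1.1]
gripper_width: 0.0005
```

```bash
python3 - <<'E'
from h import *
st=r.get_state(); print(st['time_s'],st['tcp_pos'],st['eef_rot'],st['contact_force'])
cap('side','s6')
E
```

```text
9.2 [0.58857533 0.17271996 0.13424678] [-8.99818263e+01 -4.55992837e-02  1.78227537e+02] [ 0.04881546 -0.87762369  1.0763875 ]
```

View pics/s6.png

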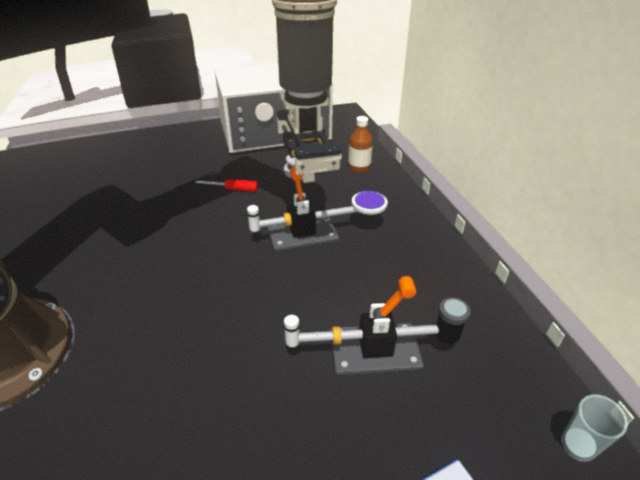

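The lever is pushed just past upright, leaning on the fingers at (293,165). I'll continue.

Call:
drive_tool:
  deltas:
    - [-0.6,0,0,0,0,0]
    - [-1.2,0,0,0,0,0]
    - [-1.8,0,0,0,0,0]
    - [-2.4,0,0,0,0,0]
    - [-3,0,0,0,0,0]
    - [-3.5,0,0,0,0,0]
    - [-3.5,0,0,0,0,0]
    - [-3.5,0,0,0,0,0]

```text
time_s: 9.92
tcp_pos: [0.5544, 0.173, 0.1348]
eef_rot: [-90.0, 0.0, 178.3]
contact_force: [0.3, -0.2, -0.3]
gripper_width: 0.0002
```

```bash
python3 - <<'E'
from h import *
st=r.get_state(); print(st['time_s'],st['tcp_pos'],st['eef_rot'],st['contact_force'])
cap('side','s7')
E
```

```text
9.9167 [0.55441104 0.17298729 0.13480522] [-9.00112809e+01  2.01403525e-02  1.78259944e+02] [ 0.27888478 -0.20286045 -0.29206721]
```

View pics/s7.png

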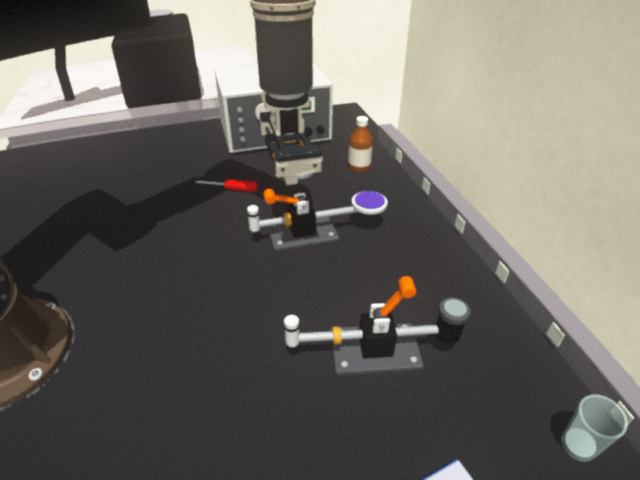

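The lever has fallen over, with its tip at (269,197). I'll rise clear and check.

Call:
drive_tool:
  deltas:
    - [0,0,3,0,0,0]
    - [0,0,6.5,0,0,0]
    - [0,0,10,0,0,0]
    - [-3,0,13,0,0,0]
    - [-6,0,14,0,0,0]
    - [-8,0,14,0,0,0]
    - [-8,0,14,0,0,0]
    - [-8,0,14,0,0,0]

```text
time_s: 10.63
tcp_pos: [0.4742, 0.1731, 0.2755]
eef_rot: [-90.1, 0.1, 178.3]
contact_force: [0.4, 0.2, 0.6]
gripper_width: 0.0009
```

```bash
python3 - <<'E'
from h import *
st=r.get_state(); print(st['time_s'],st['tcp_pos'],st['contact_force'])
cap('wrist','w8');cap('side','s8');cap('scene','c8')
g={}
for l in ['wafer_lever_tip','wafer_knob']:
  for n in ['wrist','side','scene']:
    g[n,l]=[(np.round(d['position'],1),round(d['score'],2)) for d in imaging.landmark_of(n,l)[:2]]; print(n,l,g[n,l])
  R=[]
  if g['wrist',l]:R.append(wray(g['wrist',l][0][0],st))
  for n in ['side','scene']:
    if g[n,l]:R.append(ray(n,g[n,l][0][0]))
  if len(R)>1:print(l,tri(R))
E
```

```text
10.6333 [0.47419285 0.17308187 0.27553348] [0.41447985 0.23764472 0.62535786]
wrist wafer_lever_tip [(array([322.2, 169.1]), 0.87)]
side wafer_lever_tip [(array([269.7, 194.7]), 0.82)]
scene wafer_lever_tip [(array([417.1, 224.7]), 0.67)]
wafer_lever_tip (array([0.51262987, 0.17144354, 0.10776194]), [np.float64(0.0019978899845666787), np.float64(0.0037585685311828402), np.float64(0.003967045804233776)])
wrist wafer_knob [(array([323.8, 201.6]), 0.87)]
side wafer_knob [(array([254.7, 215.1]), 0.82), (array([409.7, 286.9]), 0.28)]
scene wafer_knob [(array([411.5, 234.7]), 0.59)]
wafer_knob (array([0.47798944, 0.17195193, 0.06424822]), [np.float64(0.003923767059749946), np.float64(0.003913258684131063), np.float64(0.004792165078543176)])
```

View pics/w8.png

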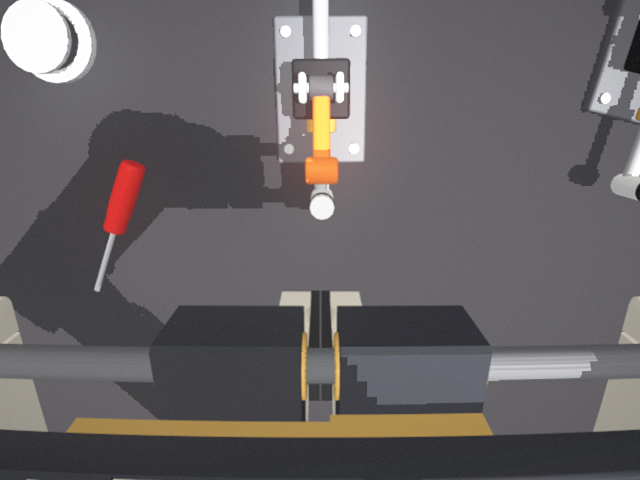

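View pics/s8.png

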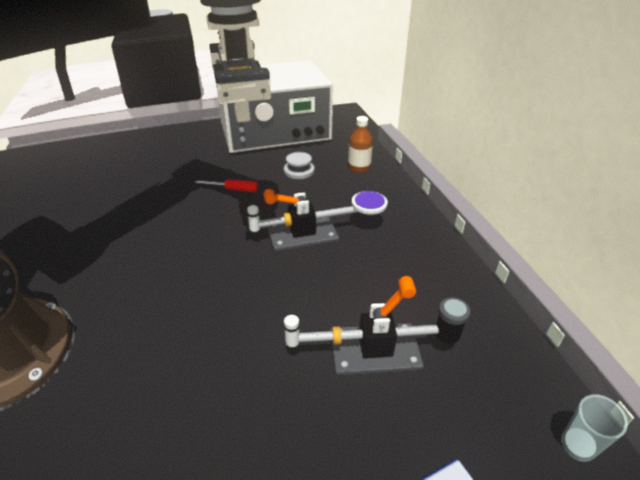

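```bash
python3 - <<'E'
from h import *
st=r.get_state()
k=watz((321.5,206),.087,st); b=np.mean([watz(p,.01,st) for p in [(285.5,31),(355,31),(289,149),(354,149)]],0)
print(k,b,k-b)
print(r.close_job())
E
```

```text
[0.47643566 0.17103062 0.087     ] [0.5740596  0.16829256 0.01      ] [-0.09762394  0.00273806  0.077     ]
the job is handed in; nothing more can be done
None
```

The wafer slide's rod is fully in and its orange lever is closed. I handed the job in at about 11 s, with the gripper clear of everything.

- **Rod:** I pushed the knob along the rod with shut fingers until the collar met the block. At that point the force rose from about 2 N to 13.5 N with no further motion. The last wrist picture puts the knob 98 mm from the clamp's centre, against 100 mm expected; that is within the measuring error.
- **Lever:** I pushed it past upright from the wafer side and it fell closed by itself. Three cameras put its tip at 108 mm above the bench and about 61 mm towards the knob; 108 and 64 mm are expected when closed.
- **Lens slide:** I did not touch it, and it looks the same in the side pictures.

The camera rays disagreed by 2–5 mm in the last checks, so those positions are only that exact. I did not test the clamping by pulling on the rod.

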